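# Swap the calibration target for the sample and hold it to the microscope

### The arm

A 6-joint arm with a two-finger parallel gripper is mounted at the origin on the work surface. World frame = base frame: x ahead of the robot, y to its left, z up, the work surface at z = 0. Lengths are in m, angles in rad, forces in N, time in s.
With the tool pointing down it reaches from about 0.25 to 0.725 m from the base axis. Payload 9.7 kg.
Tool frame: the origin (TCP) lies midway between the tips of the shut fingers; the grasp point (between the pads) lies 19 mm behind it (ctrl.tcp_to_grasp is the distance from the TCP to the grasp point, in m); z points along the fingers, x is the direction in which the jaws open and shut, and the axes are right-handed (so a half turn about z gives the same grasp; the last joint's range is limited). The gripper opens to 85 mm and grips with 20 to 120 N. Pads are 22 mm wide; open, the fingers measure 114 mm over their backs; the gripper's body (76 mm by 85 mm) begins 54 mm behind the grasp point. The pads swing forward as they close: fully open they stand 13 mm farther back than shut.
Start: joints at [0, 0.087, 0.176, 1.66, 0, 1.571], TCP at [0.55, -0, 0.231] pointing down, gripper open.
Joint ranges: [-3.13, 3.13], [-0.85, 1.81], [-1.15, 1.24], [-2.2, 2.28], [-1.44, 1.52], [-3.14, 3.14]. Speed limits (rad/s): [2.22, 2.22, 2.57, 3.14, 3.14, 3.14].

### API

Orientations are given as a unit quaternion [w, x, y, z].
In Python, from workcell import telemetry, vision, hand_in, trace, ctrl gives the robot as it stands.
- The arm moves only by the shell command python3 -m crank 'ROWS'. ROWS is JSON, a list of rows, each an object of numbers: "dx", "dy", "dz": the shift along the tool's x, y, z in m; "roll": the turn about the tool's z in rad; "jaw": the finger opening in m, from 0 to 0.0854. In form: [{"dx": .., "dy": .., "dz": .., "roll": .., "jaw": ..}, ...]. A call has 1 to 10 rows; each row is the pose to reach, as a shift and turn from the pose commanded when the call began, along the tool's axes at that moment; what a row does not reach only later rows make up. A row lasts 1/10 s, in which the tool goes at most 50 mm and 8.59 degrees, less where a joint would pass 70% of its speed; a pose out of reach is approached as far as the arm can. A call with a gripper value outside its range is refused whole. The fingers move at their own pace and stop on an object; the grip force is fixed at half the most. Time passes only in rows, so rows that repeat a pose let the fingers close. It gives the time, the measured TCP pose, the force and the opening at its end, in the units of the state.
- telemetry.read_state(): the state, without advancing time (a new reading comes with each control period).
- vision.camera(name): name is "scene" or "side" or "wrist"; returns the picture (400x640x3 uint8, blue, green, red); there is no depth.
- vision.camera_params(name): a dict with "vfov" (degrees; the focal length in pixels is half the picture's height over the tangent of half this angle, whatever the lens; pixels are square), "cx", "cy" (the principal point, pixels), "xyz" and "rotation" of the camera in the world. Camera axes: x right, y down, z forward; pixel columns grow to the right and rows downward; lengths in m; the calibration is good to about 2 mm. A picture is of the moment at which its call begins: read the wrist's pose just before it. camera_params takes no time and is no camera call; for the wrist camera it gives the pose at the moment of the call.
- hand_in(): hands the job in, once; it reports no verdict.
Trained networks look in the newest picture that a camera, given by its name, has taken for a name from the list of things; names that differ only in an ending like _2 or _b are one class to them, and where a whole thing is asked for, a point or a joint stands for the part that bears it (a point fixed in the world has none). Each returns a list of dicts, best first, with "score" (0 to 1); they miss things now and then, are a little off and sometimes report something else, mostly with a low value. They report only what shows in the picture. A call takes as long as a camera call.
- trace(camera, name): "region" (400x640 bool, what is visible of it) and "pixel" ([column, row] in pixels, amid what is visible of it).
The state is a dict: "time_s": time; "qpos": joint angles; "qvel": joint speeds; "joint_efforts": joint torques, N m; "tool_pos": TCP position; "orientation": TCP orientation; "contact_force": force on the tool from outside, world axes, zero at the start; "ft_torque": the same for the moment, N m; "grip_width": finger opening in m.
Only numpy, scipy, OpenCV 4.12 (cv2) and the standard library are available. Lean on these libraries where they do the work, as an engineer would, in place of code of your own. Each camera call takes 0.05 s, during which the arm holds its last target. There are 200 camera calls.

### The job

Lift the calibration target out of the slotted foot in front of the side-looking microscope and hang it by its eye on the peg of the small stand, letting go of it there. Then pick up the yellow sample tray by its blue fin and carry it level, so that the loose red ball stays in its pocket, to the microscope, with the ball centred in front of the lens about 6 cm from the glass. Finish while still holding the tray there, level, still and in the air, with the target still hanging and the other things on the bench left where they were.

Things in the scene. Friction and masses are not known exactly. Their poses are not given: they have to be found in the camera images.
- scope: side-looking microscope, fixed: white and blue body 80 mm wide, top 130 mm up, on a dark rail 70 mm wide, 10 mm high, from 40 mm before to 380 mm behind its origin. Origin on the bench under the focus point; x is the viewing line, away from the robot into the lens (within 0.3 rad of world x). At the origin a black foot 70 mm (y) by 37 mm (x), 30 mm high; slot along y, 13 mm wide, floor 10 mm up
- focus (a point): the focus point in the air, 90 mm above the bench and 60 mm in front of the lens glass on the lens axis; axes as the microscope's. Here the ball's centre is wanted
- lens (a point): centre of the lens glass, 90 mm above the bench; the steel lens barrel is 34 mm across and looks along the microscope's -x, towards the robot's side
- target_grip (a point): centre of the blue grip tab at the top of the calibration target: 12 mm thick along x, 26 mm wide along y, from 149 to 205 mm above the target's lower edge; this point is 181 mm above that edge. The target is loose, about 0.12 kg, and stands upright in the slotted foot, lower edge 10 mm above the bench; x is across its thickness, z up
- target_eye (a point): centre of the target's ring eye, 54 mm straight below target_grip and 127 mm above the target's lower edge; hole 28 mm across (round wire 9 mm thick), the hole's axis is x. It is at least 0.2 m away from the peg at the start
- target: the calibration target, origin at the centre of its lower edge; from below: white dotted panel 10 mm thick (x), 60 mm wide (y), 105 mm high, then a steel ring eye, then the blue tab
- stand: peg stand, fixed, on the robot's left or right: dark base plate 160 x 90 x 10 mm (from 60 mm on the -x side to 100 mm on the +x side of the origin) and an aluminium column 18 mm thick, 165 mm high, 62 mm on the +x side, which carries the peg. Origin on the bench below the hanging place. Its -x side faces the robot's side, within 0.4 rad
- peg_hang (a point): point on the peg's centre line, 167 mm above the bench, for the eye to hang; axes as the stand's. The peg, a steel rod 8 mm thick, runs from the column along -x, rising 9 degrees, to a red ball end 10 mm thick, 30 mm on the -x side of this point, 172 mm up. Thread the eye over the red end along +x, then lower; hanging, the eye's centre is about 10 mm below this point
- tray_grip (a point): point in the blue upright fin at the middle of the sample tray, 52 mm above the tray's underside. The fin is 14 mm thick along the tray's x, 44 mm wide along y, its top 70 mm above the underside. The tray is loose, about 0.2 kg, a yellow plate 160 x 70 x 10 mm, long along x, flat on the bench; z is up
- tray_pocket (a point): centre of the floor of the round pocket in the tray, 32 mm wide and 5 mm deep, 52 mm from the fin on the tray's +x side; floor 5 mm above the tray's underside. On the -x side is a flat glass slide, fixed to the tray
- tray: the sample tray, origin at the centre of its underside; axes as tray_grip
- ball_center (a point): centre of the loose red ball, 20 mm across, 16 g, which lies in the pocket, its centre 10 mm above the pocket floor, and can roll about 6 mm each way there
- ball: the red ball, turning as it rolls
- jar: bystander: amber jar, 48 mm across, 85 mm high, origin under its centre
- slidecase: bystander: black slide case 100 x 75 x 32 mm, origin under its centre
- dish: bystander: shallow glass dish, 90 mm across, 16 mm high, origin under its centre
- spatula: bystander: small steel sampling spoon about 170 mm long lying along its x
- beaker: bystander: greenish beaker, 64 mm across, 85 mm high, origin under its centre

How it is judged:
By the outcome, as a careful person would: the job done as asked, in the order asked, and still so for the second after the job is handed in, while the arm keeps its last pose, push and grip.
It also fails if it takes over 67 s, if anything falls off the work surface, if the arm or the gripper's body presses on something with over 40 N, if the wrist force passes 120 N, or if a joint passes its speed limit or range.

## Working session

There is one attempt and no reset: what is moved stays moved. The work goes in short steps, Python scripts to look and compute and a shell command to move; the robot and the scene stay as the last step left them, time stands still between calls to the robot, and variables do not carry over. Pictures are saved under pics/ and viewed, about 8 in all and at most 12, crops included, and the job is handed in when it is done.

```bash
mkdir -p pics; ls
python3 - <<'E'
from workcell import telemetry, vision, hand_in, trace, ctrl
import cv2,numpy as np
print(ctrl.tcp_to_grasp, telemetry.read_state())
ims=[]
for c in ["scene","side"]:
    im=vision.camera(c); cv2.imwrite(f"pics/{c}0.png",im); print(c,vision.camera_params(c))
    for n in ["scope","lens","target","target_grip","target_eye","stand","peg_hang","tray","tray_grip","tray_pocket","ball"]:
        try:
            r=trace(c,n)
            for d in r[:2]: print(c,n,round(d['score'],2),np.round(d['pixel'],1),int(d['region'].sum()))
        except Exception as e: print(n,e)
print(vision.camera_params("wrist"))
E
```

```text
pics
0.0187 {'time_s': 0.0, 'qpos': array([ 6.13902051e-06,  8.74618101e-02,  1.75111076e-01,  1.65980577e+00,
       -9.73749926e-06,  1.57079811e+00]), 'qvel': array([ 1.60849498e-03, -4.00934982e-04,  9.92140164e-05,  8.19092290e-04,
       -1.55193516e-04, -2.15477171e-04]), 'joint_efforts': array([ 7.68234549e-04, -5.20392072e+01,  4.64802504e+01,  1.63646933e-02,
        2.23589603e-05, -6.77332673e-05]), 'tool_pos': array([5.49760332e-01, 5.99802659e-07, 2.30570289e-01]), 'orientation': array([ 4.87144216e-06,  9.99999769e-01,  2.18157733e-06, -6.80086737e-04]), 'contact_force': array([-0.43998296, -0.21327305, -0.64888287]), 'ft_torque': array([ 0.00086843, -0.06753375, -0.01858004]), 'grip_width': 0.08536993597393999}
scene {'vfov': 52.4640449442404, 'cx': 322.9730050648006, 'cy': 194.19418995914933, 'xyz': array([ 0.87184121, -0.49545719,  1.0629606 ]), 'rotation': array([-0.29653934,  0.92137085,  0.24075582, -0.07195007])}
scene scope 0.91 [405.7 259. ] 5455
scene lens 0.76 [404.4 253. ] 5595
scene target 0.71 [332.5 216.1] 347
scene target 0.17 [402.2 258.2] 5450
scene t
[... 542 characters left out ...]
6])}
side scope 0.72 [227.7 214.9] 6203
side lens 0.85 [225.9 216.1] 6063
side target_grip 0.75 [299.5 202.2] 405
side target_grip 0.48 [227.1 218. ] 6253
side target_eye 0.97 [305.4 195.8] 394
side stand 0.77 [351.5 160.7] 1068
side peg_hang 0.68 [350.4 159.1] 1109
side tray 0.96 [342.7 310.9] 1843
side tray_grip 0.76 [343.7 311. ] 1836
side tray_grip 0.54 [376.  222.5] 560
side tray_pocket 0.89 [346.3 307.7] 1815
side ball 0.68 [345.8 309.1] 1910
side ball 0.6 [329.2 315.3] 44
{'vfov': 63.1040827580955, 'cx': 317.60008941495, 'cy': 200.14926216239158, 'xyz': array([0.54931227, 0.07854379, 0.3739778 ]), 'rotation': array([ 1.53751986e-01,  9.88109362e-01, -4.29125904e-05,  4.62335097e-04])}
```

View pics/scene0.png

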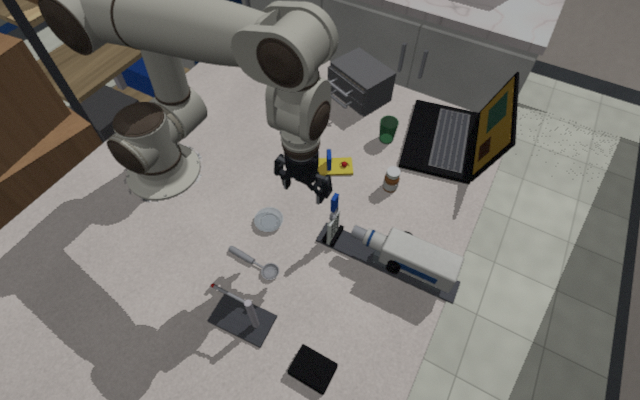

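View pics/side0.png

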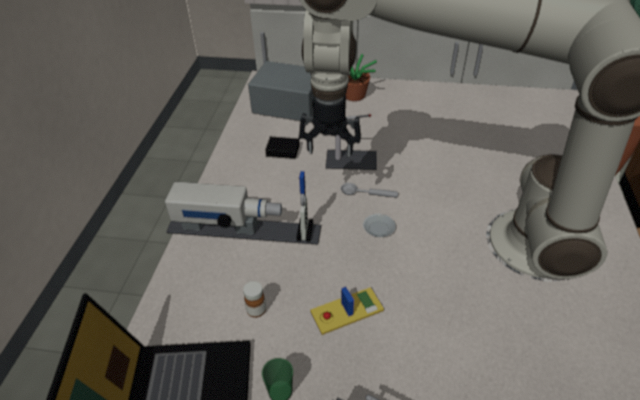

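```bash
cat > h.py <<'E'
from workcell import telemetry, vision, hand_in, trace, ctrl
import cv2,numpy as np
from scipy.spatial.transform import Rotation as R
from scipy.optimize import least_squares
def cam(n):
    p=vision.camera_params(n); f=200/np.tan(np.radians(p['vfov']/2)); q=p['rotation']
    return dict(f=f,c=np.array([p['cx'],p['cy']]),t=np.array(p['xyz']),R=R.from_quat([q[1],q[2],q[3],q[0]]).as_matrix())
def proj(c,P):
    d=(np.atleast_2d(P)-c['t'])@c['R']; return d[:,:2]/d[:,2:]*c['f']+c['c']
def onz(c,px,z):
    d=c['R']@np.array([*((np.array(px)-c['c'])/c['f']),1]); return c['t']+d*(z-c['t'][2])/d[2]
def tri(obs):
    A=[];b=[]
    for c,px in obs:
        d=c['R']@np.array([*((np.array(px)-c['c'])/c['f']),1]);d/=np.linalg.norm(d);M=np.eye(3)-np.outer(d,d);A.append(M);b.append(M@c['t'])
    return np.linalg.lstsq(np.vstack(A),np.hstack(b),rcond=None)[0]
def state():
    s=telemetry.read_state(); q=s['orientation']; r=R.from_quat([q[1],q[2],q[3],q[0]]).as_matrix()
    return s['tool_pos'],r,s
E
python3 - <<'E'
from h import *
S,D=cam("scene"),cam("side")
print("tab",tri([(S,[335,201]),(D,[303,182])]))
print("fin top",tri([(S,[329,152]),(D,[347,291])]), "ball",tri([(S,[345,164]),(D,[327,315])]))
print("peg end",onz(S,[211.5,287],.172),"col top",onz(S,[248,302],.165))
print("rail", [onz(S,p,.01) for p in ([320,235],[455,297])])
for n,p,z in [("dish",[267,221],.01),("jar",[391,181],.04),("spoon",[270,272],.005),("spoon2",[232,251],.005),("beaker",[388,130],.04),("case",[313,369],.03)]: print(n,onz(S,p,z).round(3))
s=cv2.imread("pics/scene0.png");d=cv2.imread("pics/side0.png")
def crop(im,x,y,w,h,k): return cv2.resize(im[y:y+h,x:x+w],None,fx=k,fy=k,interpolation=cv2.INTER_CUBIC)
a=np.hstack([crop(s,200,270,80,75,4),crop(s,300,140,120,75,4)])
b=np.hstack([crop(d,260,160,70,75,4),crop(d,300,270,100,75,4),np.zeros((300,120,3),np.uint8)])
cv2.imwrite("pics/m1.png",np.vstack([a,b]))
E
```

```text
tab [0.61141183 0.05063893 0.18800653]
fin top [0.47266974 0.28125357 0.07568131] ball [0.51742761 0.30982608 0.01275624]
peg end [ 0.4742874  -0.29247885  0.172     ] col top [ 0.56611014 -0.2789628   0.165     ]
rail [array([0.58036375, 0.03211309, 0.01      ]), array([0.99322946, 0.04398941, 0.01      ])]
dish [ 0.416 -0.005  0.01 ]
jar [0.689 0.299 0.04 ]
spoon [ 0.515 -0.139  0.005]
spoon2 [ 0.382 -0.137  0.005]
beaker [0.589 0.501 0.04 ]
case [ 0.751 -0.306  0.03 ]
```

View pics/m1.png

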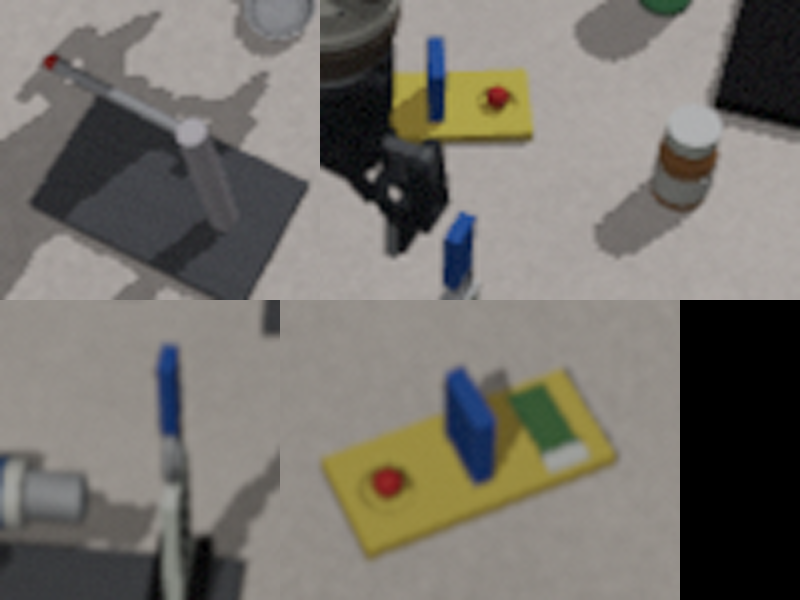

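Run:
```python
from h import *
S,D=cam("scene"),cam("side")
def fit(pts,x0):
    def pose(x,P): 
        c,s=np.cos(x[2]),np.sin(x[2]);P=np.array(P);return np.array([x[0]+c*P[0]-s*P[1],x[1]+s*P[0]+c*P[1],P[2]])
    f=lambda x:np.concatenate([(proj(c,pose(x,P))[0]-px) for c,px,P in pts])
    r=least_squares(f,x0); print(r.x.round(4),"res",r.fun.round(1)); return r.x
k=np.radians(9)
st=fit([(S,[212.5,285.5],[-.030,0,.172]),(S,[247.75,302.5],[.062,0,.165]),(S,[207.5,321.2],[-.06,-.045,.01]),(S,[276.75,316.2],[.1,.045,.01]),(S,[261.2,345],[.1,-.045,.01])],[.5,-.3,0])
tr=fit([(D,[310.5,310.5],[.08,-.035,.01]),(D,[372,287.5],[-.08,-.035,.01]),(D,[383.7,309.5],[-.08,.035,.01]),(D,[322.5,333],[.08,.035,.01]),(S,[352,158],[.08,.035,.01]),(S,[352.7,173.7],[.08,-.035,.01]),(D,[346.5,290.5-.5+2],[0,0,.07])],[.47,.28,.3])
print("tab top",tri([(S,[336.2,195.5]),(D,[302.2,172])]),"bot",tri([(S,[334.2,211]),(D,[302.2,192.5])]))
print("rail",onz(D,[168,236],.01),onz(D,[318,242],.01), onz(D,[321,221],.01))
a,b=onz(D,[168,236],.01),onz(D,[318,242],.01);print("yaw",np.arctan2(*(a-b)[[1,0]]))
a,b=onz(S,[316,238],.01),onz(S,[453,300],.01);print("S rail right edge",a,b,"yaw",np.arctan2(*(b-a)[[1,0]]))
print(vision.camera("wrist") is not None, [ (n,[(round(d['score'],2),np.round(d['pixel'])) for d in trace("wrist",n)[:2]]) for n in ("target","target_grip","scope")])
```

```text
[ 0.5048 -0.2855  0.0918] res [ 0.4  0.1  0.2 -0.1 -0.9 -0.3  0.7 -1.7 -0.4  1.8]
[0.4707 0.2836 0.5347] res [-0.5 -2.1 -1.  -0.4  0.5 -0.3 -1.3 -0.7 -0.8 -2.  -0.1 -1.7  1.   1.5]
tab top [0.61367714 0.04831977 0.21781448] bot [0.61463334 0.04579517 0.14843239]
rail [0.97634723 0.11514487 0.01      ] [0.57044061 0.08356901 0.01      ] [0.57400434 0.00540859 0.01      ]
yaw 0.0776346104702946
S rail right edge [0.57504282 0.0174241  0.01      ] [0.99121274 0.03320014 0.01      ] yaw 0.0378895409764088
True [('target', [(0.69, array([408., 138.]))]), ('target_grip', [(0.96, array([407., 140.]))]), ('scope', [(0.86, array([548., 116.]))])]
```

```bash
python3 -m crank '[{"dz":-0.045},{"dz":-0.075,"dx":0.02,"dy":-0.02},{"dx":0.064,"dy":-0.047,"dz":-0.075,"roll":-0.05,"jaw":0.06},{"dx":0.064,"dy":-0.047,"dz":-0.075,"roll":-0.05,"jaw":0.06},{"dx":0.064,"dy":-0.047,"dz":-0.075,"roll":-0.05,"jaw":0.06}]'
python3 - <<'E'
from h import *
print(state()[0])
W=cam("wrist");im=vision.camera("wrist");cv2.imwrite("pics/w1.png",im)
import pickle;pickle.dump(W,open("w1.pkl","wb"))
for n in ("target_grip","lens"): print(n,[(round(d['score'],2),np.round(d['pixel'])) for d in trace("wrist",n)[:2]])
print("tab expected",proj(W,[[.614,.047,.215],[.614,.047,.191]]))
E
```

```text
[ 5.49971544e-01 -4.19115095e-06  2.31264589e-01]
target_grip [(0.87, array([408., 139.]))]
lens [(0.77, array([551., 117.]))]
tab expected [[448.07919318 163.21860022]
 [431.82274072 154.89798787]]invalid input at $[0]: expected keys dx, dy, dz, roll, jaw
```

View pics/w1.png

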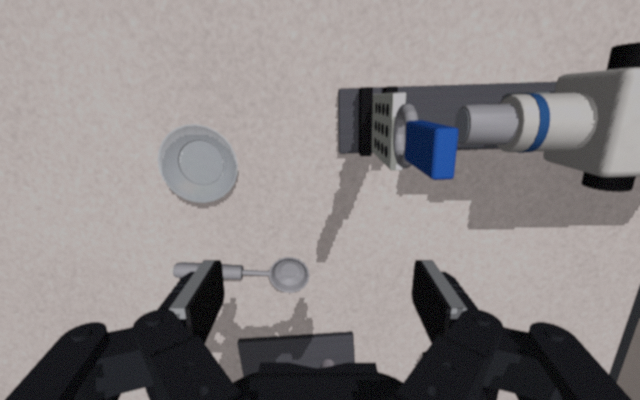

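```bash
python3 -m crank '[{"dx":0,"dy":0,"dz":-0.045,"roll":0,"jaw":0.06},{"dx":0.02,"dy":-0.02,"dz":-0.075,"roll":0,"jaw":0.06},{"dx":0.064,"dy":-0.05,"dz":-0.075,"roll":-0.05,"jaw":0.06},{"dx":0.064,"dy":-0.05,"dz":-0.075,"roll":-0.05,"jaw":0.06},{"dx":0.064,"dy":-0.05,"dz":-0.075,"roll":-0.05,"jaw":0.06},{"dx":0.064,"dy":-0.05,"dz":-0.075,"roll":-0.05,"jaw":0.06}]'
python3 - <<'E'
from h import *
import pickle
W=pickle.load(open("w1.pkl","rb"))
p=[onz(W,x,.01) for x in ([340,90],[555,84],[340,153],[339,90])];print(p);print("yaw",np.arctan2(*(p[1]-p[0])[[1,0]]))
im=cv2.imread("pics/w1.png")
print(state()[0])
W=cam("wrist");im=vision.camera("wrist");cv2.imwrite("pics/w2.png",im)
pickle.dump(W,open("w2.pkl","wb"))
for n in ("target_grip","lens","target"): print(n,[(round(d['score'],2),np.round(d['pixel'])) for d in trace("wrist",n)[:2]])
print("tab expected",proj(W,[[.614,.05,.215],[.614,.05,.191]]))
E
```

```text
time_s: 2.15
tool_pos: [0.6135, 0.0497, 0.3063]
orientation: [0.0, 1.0, 0.025, -0.0]
contact_force: [0.1, 0.1, -0.3]
grip_width: 0.06
[array([0.57336654, 0.08487324, 0.01      ]), array([0.7998321 , 0.09088062, 0.01      ]), array([0.57476901, 0.01794649, 0.01      ]), array([0.57230765, 0.08487316, 0.01      ])]
yaw 0.026520473097229744
[0.61345521 0.04970245 0.30630816]
target_grip [(0.57, array([315., 184.]))]
lens [(0.83, array([499., 167.]))]
target [(0.81, array([316., 182.]))]
tab expected [[318.94406043 204.7549724 ]
 [318.81737337 195.54825835]]
```

View pics/w2.png

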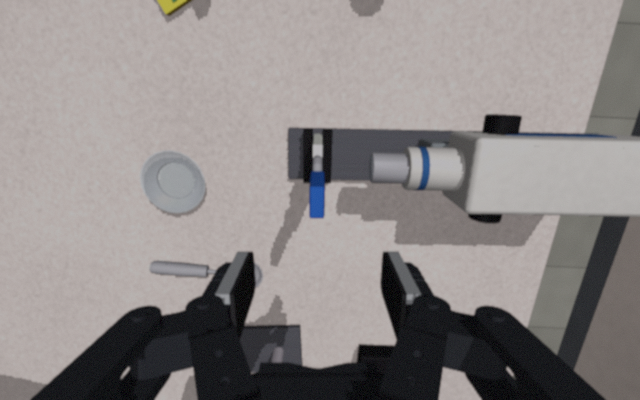

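Run:
```python
from h import *
import pickle
W=pickle.load(open("w2.pkl","rb"))
im=cv2.imread("pics/w2.png")
b=(im[:,:,0].astype(int)-im[:,:,2]>40).astype(np.uint8); b[:,350:]=0;b[:150]=0; b[:, :290]=0
ys,xs=np.nonzero(b);print(xs.min(),xs.max(),ys.min(),ys.max())
for r in range(ys.min(),ys.max()+1,6): q=xs[ys==r]; print(r,q.min(),q.max())
e=onz(W,[(xs[ys>ys.max()-8]).mean(),ys.max()+.5],.215);print("near top edge",e,"centre y~",e[1]+.013)
p=[onz(W,x,.01) for x in ([289,127],[447,131],[289,181])];print(p,"yaw",np.arctan2(*(p[1]-p[0])[[1,0]]))
l=onz(W,[372,168],.09);print("lens",l)
cv2.imwrite("pics/w2c.png",np.hstack([cv2.resize(im[110:230,280:460],None,fx=4,fy=4,interpolation=cv2.INTER_CUBIC)]))
```

```text
310 324 171 217
171 312 322
177 310 324
183 310 323
189 310 324
195 310 323
201 310 323
207 310 323
213 310 323
near top edge [0.61265322 0.03961109 0.215     ] centre y~ 0.05261108908396209
[array([0.57339494, 0.08762963, 0.01      ]), array([0.78263052, 0.09284523, 0.01      ]), array([0.57509053, 0.01417452, 0.01      ])] yaw 0.0249217901183072
lens [0.67390143 0.05459874 0.09      ]
```

View pics/w2c.png

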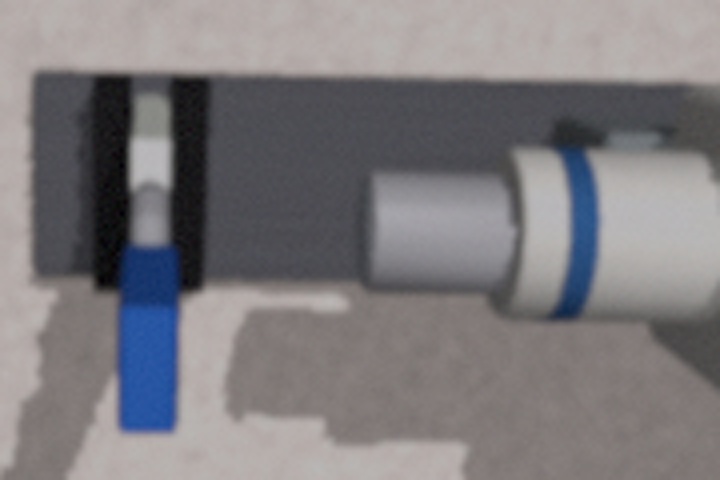

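```bash
python3 -m crank '[{"dx":0,"dy":-0.0025,"dz":0.045,"roll":0,"jaw":0.06},{"dx":0,"dy":-0.0025,"dz":0.09,"roll":0,"jaw":0.06},{"dx":0,"dy":-0.0025,"dz":0.12,"roll":0,"jaw":0.06},{"dx":0,"dy":-0.0025,"dz":0.133,"roll":0,"jaw":0.06},{"dx":0,"dy":-0.0025,"dz":0.133,"roll":0,"jaw":0.06},{"dx":0,"dy":-0.0025,"dz":0.133,"roll":0,"jaw":0},{"dx":0,"dy":-0.0025,"dz":0.133,"roll":0,"jaw":0},{"dx":0,"dy":-0.0025,"dz":0.133,"roll":0,"jaw":0},{"dx":0,"dy":-0.0025,"dz":0.133,"roll":0,"jaw":0},{"dx":0,"dy":-0.0025,"dz":0.133,"roll":0,"jaw":0}]'
```

```text
time_s: 3.35
tool_pos: [0.6142, 0.0526, 0.1749]
orientation: [-0.0, 1.0, 0.025, 0.001]
contact_force: [-1.2, -0.2, 6.8]
grip_width: 0.0113
```

```bash
python3 -m crank '[{"dx":0,"dy":0,"dz":-0.01,"roll":0,"jaw":0},{"dx":0,"dy":0,"dz":-0.02,"roll":0,"jaw":0},{"dx":0,"dy":0,"dz":-0.04,"roll":0,"jaw":0},{"dx":0,"dy":0,"dz":-0.06,"roll":0,"jaw":0},{"dx":0,"dy":0,"dz":-0.08,"roll":0,"jaw":0},{"dx":0,"dy":0,"dz":-0.10,"roll":0,"jaw":0},{"dx":0,"dy":0,"dz":-0.12,"roll":0,"jaw":0},{"dx":0,"dy":0,"dz":-0.12,"roll":0,"jaw":0},{"dx":0,"dy":0,"dz":-0.12,"roll":0,"jaw":0}]'
python3 - <<'E'
from h import *
p,r,s=state();print(p,r.round(3),s['contact_force'])
# goal: tool x along stand x (yaw .092), staging eye 70 mm before hang point
yaw=.092;u=np.array([np.cos(yaw),np.sin(yaw)]);h=np.array([.5048,-.2855])
for d in (.075,0): 
    g=np.array([*(h-d*u),p[2]]);print(d,g,"tool shift",(r.T@(g-p)).round(4))
print("roll",-(yaw-np.arctan2(r[1,0],r[0,0])))
E
```

```text
time_s: 4.25
tool_pos: [0.6142, 0.0525, 0.2933]
orientation: [-0.0, 1.0, 0.025, 0.0]
contact_force: [1.2, -0.5, -2.0]
grip_width: 0.0113
[0.61422059 0.05254493 0.2932738 ] [[ 0.999  0.05   0.001]
 [ 0.05  -0.999  0.   ]
 [ 0.001 -0.    -1.   ]] [ 1.18971545 -0.45734214 -2.02818512]
0.075 [ 0.43011718 -0.29239027  0.2932738 ] tool shift [-2.011e-01  3.353e-01 -2.000e-04]
0 [ 0.5048    -0.2855     0.2932738] tool shift [-1.262e-01  3.322e-01 -1.000e-04]
roll -0.04198213416086551
```

```bash
python3 -m crank '[{"dx":-0.01,"dy":0.008,"dz":0,"roll":0,"jaw":0},{"dx":-0.03,"dy":0.022,"dz":0,"roll":0,"jaw":0},{"dx":-0.06,"dy":0.05,"dz":0,"roll":0,"jaw":0},{"dx":-0.09,"dy":0.08,"dz":0,"roll":0,"jaw":0},{"dx":-0.12,"dy":0.11,"dz":0,"roll":-0.01,"jaw":0},{"dx":-0.15,"dy":0.14,"dz":0,"roll":-0.02,"jaw":0},{"dx":-0.175,"dy":0.17,"dz":0,"roll":-0.03,"jaw":0},{"dx":-0.19,"dy":0.20,"dz":0,"roll":-0.042,"jaw":0},{"dx":-0.20,"dy":0.23,"dz":0,"roll":-0.042,"jaw":0},{"dx":-0.20,"dy":0.26,"dz":0,"roll":-0.042,"jaw":0}]'
python3 -m crank '[{"dx":0,"dy":0.025,"dz":0,"roll":0,"jaw":0},{"dx":0,"dy":0.045,"dz":0,"roll":0,"jaw":0},{"dx":0,"dy":0.06,"dz":0,"roll":0,"jaw":0},{"dx":0,"dy":0.07,"dz":0,"roll":0,"jaw":0},{"dx":0,"dy":0.075,"dz":0,"roll":0,"jaw":0},{"dx":0,"dy":0.075,"dz":0,"roll":0,"jaw":0},{"dx":0,"dy":0.075,"dz":0,"roll":0,"jaw":0},{"dx":0,"dy":0.075,"dz":0,"roll":0,"jaw":0}]'
python3 - <<'E'
from h import *
import pickle
p,r,s=state();print(p,r.round(3))
cs={}
for n in ("scene","side","wrist"):
    cs[n]=cam(n);cv2.imwrite(f"pics/{n}3.png",vision.camera(n))
pickle.dump(cs,open("c3.pkl","wb"))
S=cv2.imread("pics/scene3.png");D=cv2.imread("pics/side3.png");W=cv2.imread("pics/wrist3.png")
for n in("scene","side"): print(n,"pegend,hang,coltop",proj(cs[n],[[.475,-.2883,.172],[.5048,-.2855,.167],[.566,-.28,.165]]).round(0).tolist(), "tcp",proj(cs[n],[p]).round(0))
k=lambda im,x,y,w,h,f:cv2.resize(im[y:y+h,x:x+w],None,fx=f,fy=f,interpolation=cv2.INTER_CUBIC)
cv2.imwrite("pics/m3.png",np.vstack([np.hstack([k(S,170,250,130,100,3),k(D,310,100,130,100,3)]),k(W,160,120,312,120,2.5)[:, :780]]))
E
```

```text
time_s: 5.25
tool_pos: [0.4256, -0.2182, 0.2927]
orientation: [-0.0, 0.999, 0.046, -0.0]
contact_force: [0.4, 0.6, -1.3]
grip_width: 0.0111
time_s: 6.05
tool_pos: [0.4341, -0.2913, 0.2935]
orientation: [0.0, 0.999, 0.046, 0.0]
contact_force: [0.9, 0.0, -0.5]
grip_width: 0.0109
[ 0.4340807  -0.2912837   0.29352077] [[ 0.996  0.093  0.   ]
 [ 0.093 -0.996 -0.   ]
 [ 0.     0.    -1.   ]]
scene pegend,hang,coltop [[213.0, 286.0], [224.0, 291.0], [248.0, 302.0]] tcp [[184. 255.]]
side pegend,hang,coltop [[368.0, 114.0], [358.0, 116.0], [337.0, 116.0]] tcp [[385.  78.]]
```

View pics/m3.png

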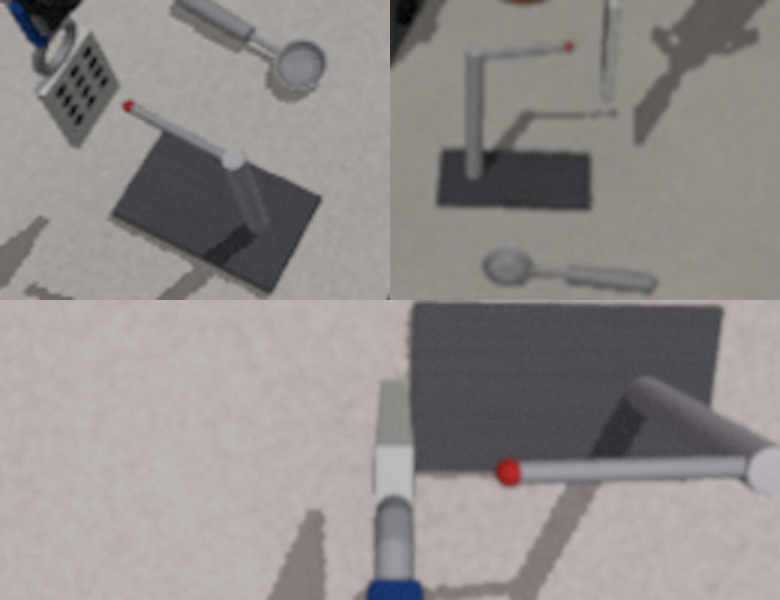

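Run:
```python
from h import *
import pickle
c=pickle.load(open("c3.pkl","rb"));S,D,W=c["scene"],c["side"],c["wrist"]
def pose(x,P): 
    C,s=np.cos(x[2]),np.sin(x[2]);P=np.array(P);return np.array([x[0]+C*P[0]-s*P[1],x[1]+s*P[0]+C*P[1],P[2]])
E=[-.03,0,.172];T=[.062,0,.165]
groups={"S":[(S,[212.5,285.5],E),(S,[247.75,302.7],T),(S,[207.5,321.2],[-.06,-.045,.01]),(S,[276.75,316.2],[.1,.045,.01])],
"D":[(D,[369.7,115.3],E),(D,[338.3,117.5],T),(D,[327.3,150],[.1,-.045,.01]),(D,[376.7,151],[-.06,-.045,.01]),(D,[376.7,169.3],[-.06,.045,.01]),(D,[326,168.3],[.1,.045,.01])],
"W":[(W,[363.6,188.8],E),(W,[467,188],T),(W,[326,122],[-.06,.045,.01]),(W,[448.8,122.8],[.1,.045,.01])]}
groups["all"]=sum(groups.values(),[])
for n,p in groups.items():
    f=lambda x:np.concatenate([(proj(c,pose(x,P))[0]-px)/c['f']*np.linalg.norm(c['t']-[.5,-.3,.1])*1000 for c,px,P in p])
    r=least_squares(f,[.5,-.29,.09]);print(n,r.x.round(4),r.fun.round(1))
P,r,s=state()
x=[.5,-.2855,.092]
# eye visible: ring top/ panel top in wrist frame vs expectations
for z,o in ((-.038,0),(-.06,0)): print(proj(W,[P+[0,0,z]]))
print("tri pegend",tri([(S,[212.5,285.5]),(D,[369.7,115.3]),(W,[363.6,188.8])]))
```

```text
S [ 0.5053 -0.2864  0.0737] [ 1.1  0.9 -0.3  1.5 -2.5 -1.1  1.6 -1.6]
D [ 0.4989 -0.2771  0.0919] [ 0.8  2.5  0.3  0.3 -1.7 -0.3  0.2 -0.3  2.3 -1.  -2.  -1.4]
W [ 0.5014 -0.2819  0.0793] [-0.7  0.9  1.3  0.8 -1.8 -1.5  0.9 -0.5]
all [ 0.5015 -0.2828  0.081 ] [ 0.1 -4.2 -1.2 -4.4 -3.2 -5.5  0.4 -7.2 -1.5 -0.9 -1.7 -3.6 -2.9 -4.4
 -1.4 -3.5 -0.4 -4.4 -4.2 -5.9 -0.7  2.1  1.2  1.8 -1.8 -0.7  0.8  0.1]
[[318.271985   233.43445161]]
[[318.16509763 220.18062917]]
tri pegend [ 0.47172514 -0.28636398  0.16893014]
```

Run:
```python
from h import *
p,r,s=state()
yaw=.08;u=np.array([np.cos(yaw),np.sin(yaw)]);h=np.array([.5015,-.2822])
for d in (.07,.03,0): 
    g=np.array([*(h-d*u),.211]);print(d,g.round(4),"tool shift",(r.T@(g-p)).round(4))
```

```text
0.07 [ 0.4317 -0.2878  0.211 ] tool shift [-0.002  -0.0039  0.0825]
0.03 [ 0.4716 -0.2846  0.211 ] tool shift [ 0.038  -0.0034  0.0825]
0 [ 0.5015 -0.2822  0.211 ] tool shift [ 0.068  -0.003   0.0825]
```

```bash
python3 -m crank '[{"dx":-0.002,"dy":-0.003,"dz":0.015,"roll":0.012,"jaw":0},{"dx":-0.002,"dy":-0.0035,"dz":0.035,"roll":0.012,"jaw":0},{"dx":-0.002,"dy":-0.0035,"dz":0.06,"roll":0.012,"jaw":0},{"dx":-0.002,"dy":-0.0035,"dz":0.077,"roll":0.012,"jaw":0},{"dx":-0.002,"dy":-0.0035,"dz":0.0825,"roll":0.012,"jaw":0},{"dx":-0.002,"dy":-0.0035,"dz":0.0825,"roll":0.012,"jaw":0},{"dx":-0.002,"dy":-0.0035,"dz":0.0825,"roll":0.012,"jaw":0}]'
python3 - <<'E'
from h import *
import pickle
p,r,s=state();print(p)
cs={}
for n in ("scene","side","wrist"):
    cs[n]=cam(n);cv2.imwrite(f"pics/{n}4.png",vision.camera(n))
pickle.dump(cs,open("c4.pkl","wb"))
S=cv2.imread("pics/scene4.png");D=cv2.imread("pics/side4.png");W=cv2.imread("pics/wrist4.png")
k=lambda im,x,y,w,h,f:cv2.resize(im[y:y+h,x:x+w],None,fx=f,fy=f,interpolation=cv2.INTER_CUBIC)
cv2.imwrite("pics/m4.png",np.vstack([np.hstack([k(S,170,240,130,100,3),k(D,310,80,130,100,3)]),k(W,160,120,312,120,2.5)[:, :780]]))
E
```

```text
time_s: 6.9
tool_pos: [0.432, -0.2886, 0.2119]
orientation: [0.0, 0.999, 0.04, 0.001]
contact_force: [-0.0, -0.2, -0.9]
grip_width: 0.011
[ 0.43195046 -0.28863662  0.21185673]
```

View pics/m4.png

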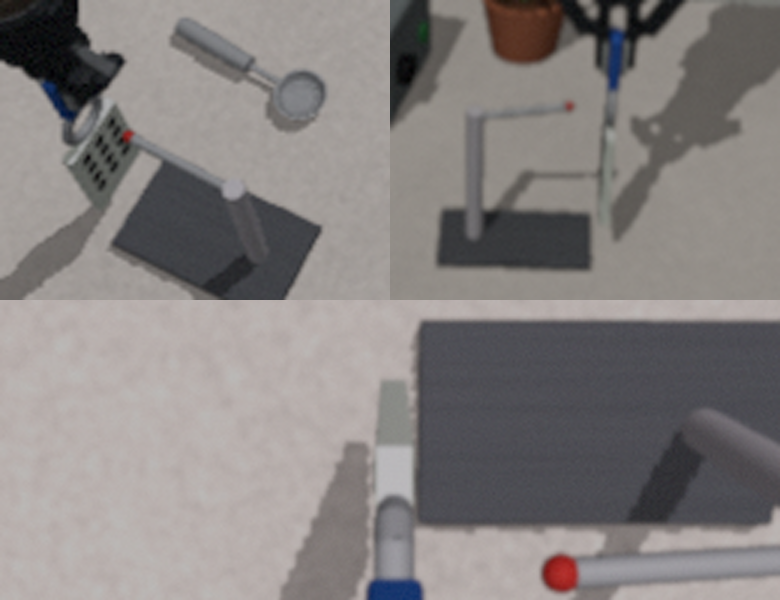

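Run:
```python
from h import *
import pickle
c=pickle.load(open("c4.pkl","rb"));S,D,W=c["scene"],c["side"],c["wrist"]
p,r,s=state();eye=p+[0,0,-.038]
print("eye exp scene",proj(S,[eye]),"seen 197.7,279.3")
print("eye exp side",proj(D,[eye]), "tab->", proj(D,[p+[0,0,.03]]))
print("end at wrist z.172",onz(W,[384.4,229.2],.172), "scene (bias-corr by eye)",onz(S,[212.7,285.3],.172)+eye-onz(S,[197.7,279.3],eye[2]))
print("side end",onz(D,[370,115.3],.172), "hang dir line at end: y",p[1]+.04*np.sin(.08))
```

```text
eye exp scene [[197.93054941 277.01377921]] seen 197.7,279.3
eye exp side [[382.90995654 114.7201647 ]] tab-> [[384.47848212  94.44343436]]
end at wrist z.172 [ 0.47189026 -0.28379423  0.172     ] scene (bias-corr by eye) [ 0.470898   -0.28304543  0.172     ]
side end [ 0.46924218 -0.28401488  0.172     ] hang dir line at end: y -0.2855707683380322
```

```bash
python3 -m crank '[{"dx":0.008,"dy":-0.002,"dz":0,"roll":0,"jaw":0},{"dx":0.02,"dy":-0.002,"dz":0,"roll":0,"jaw":0},{"dx":0.032,"dy":-0.002,"dz":0,"roll":0,"jaw":0},{"dx":0.044,"dy":-0.002,"dz":0,"roll":0,"jaw":0},{"dx":0.056,"dy":-0.002,"dz":0,"roll":0,"jaw":0},{"dx":0.066,"dy":-0.002,"dz":0,"roll":0,"jaw":0},{"dx":0.07,"dy":-0.002,"dz":0,"roll":0,"jaw":0},{"dx":0.07,"dy":-0.002,"dz":0,"roll":0,"jaw":0},{"dx":0.07,"dy":-0.002,"dz":0,"roll":0,"jaw":0}]'
python3 - <<'E'
from h import *
for n in ("scene","side"): cv2.imwrite(f"pics/{n}5.png",vision.camera(n))
S=cv2.imread("pics/scene5.png");D=cv2.imread("pics/side5.png")
k=lambda im,x,y,w,h,f:cv2.resize(im[y:y+h,x:x+w],None,fx=f,fy=f,interpolation=cv2.INTER_CUBIC)
cv2.imwrite("pics/m5.png",np.hstack([k(S,190,250,80,80,5),k(D,320,80,80,80,5)]))
E
```

```text
time_s: 7.95
tool_pos: [0.5011, -0.281, 0.2108]
orientation: [-0.0, 0.999, 0.04, -0.0]
contact_force: [-0.1, 0.3, -1.4]
grip_width: 0.0111
```

View pics/m5.png

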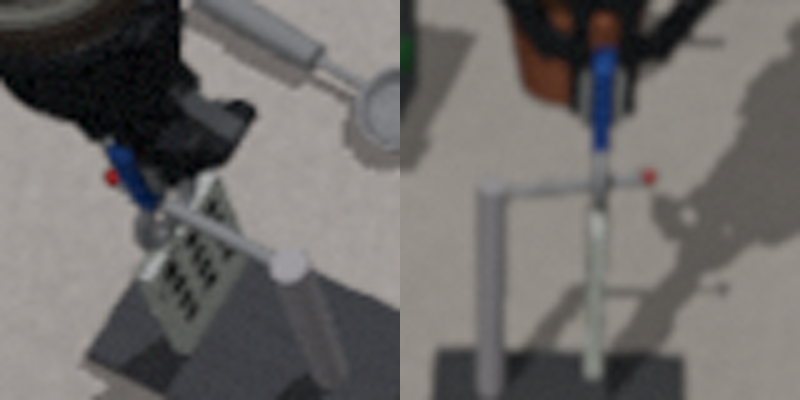

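```bash
python3 -m crank '[{"dx":0,"dy":0,"dz":0.004,"roll":0,"jaw":0},{"dx":0,"dy":0,"dz":0.008,"roll":0,"jaw":0},{"dx":0,"dy":0,"dz":0.011,"roll":0,"jaw":0},{"dx":0,"dy":0,"dz":0.013,"roll":0,"jaw":0},{"dx":0,"dy":0,"dz":0.013,"roll":0,"jaw":0}]'
```

```text
time_s: 8.55
tool_pos: [0.5011, -0.2809, 0.1974]
orientation: [-0.0, 0.999, 0.04, -0.0]
contact_force: [-0.4, -0.7, -1.2]
grip_width: 0.0115
```

```bash
python3 -m crank '[{"dx":0,"dy":0,"dz":0.002,"roll":0,"jaw":0},{"dx":0,"dy":0,"dz":0.003,"roll":0,"jaw":0},{"dx":0,"dy":0,"dz":0.003,"roll":0,"jaw":0}]'
```

```text
time_s: 8.85
tool_pos: [0.5014, -0.281, 0.1952]
orientation: [0.0, 0.999, 0.04, 0.0]
contact_force: [-0.9, 0.1, 2.1]
grip_width: 0.0114
```

```bash
python3 -m crank '[{"dx":0,"dy":0,"dz":0,"roll":0,"jaw":0.014},{"dx":0,"dy":0,"dz":0,"roll":0,"jaw":0.018},{"dx":0,"dy":0,"dz":0,"roll":0,"jaw":0.025},{"dx":0,"dy":0,"dz":0,"roll":0,"jaw":0.035},{"dx":0,"dy":0,"dz":0,"roll":0,"jaw":0.045},{"dx":0,"dy":0,"dz":0,"roll":0,"jaw":0.05},{"dx":0,"dy":0,"dz":0,"roll":0,"jaw":0.05},{"dx":0,"dy":0,"dz":0,"roll":0,"jaw":0.05},{"dx":0,"dy":0,"dz":0,"roll":0,"jaw":0.05}]'
python3 - <<'E'
from h import *
for n in ("scene","side"): cv2.imwrite(f"pics/{n}6.png",vision.camera(n))
S=cv2.imread("pics/scene6.png");D=cv2.imread("pics/side6.png")
k=lambda im,x,y,w,h,f:cv2.resize(im[y:y+h,x:x+w],None,fx=f,fy=f,interpolation=cv2.INTER_CUBIC)
cv2.imwrite("pics/m6.png",np.hstack([k(S,190,250,80,80,5),k(D,320,80,80,80,5)]))
E
```

```text
time_s: 9.75
tool_pos: [0.5013, -0.281, 0.1948]
orientation: [-0.0, 0.999, 0.04, -0.0]
contact_force: [0.0, -0.5, 0.1]
grip_width: 0.0502
```

View pics/m6.png

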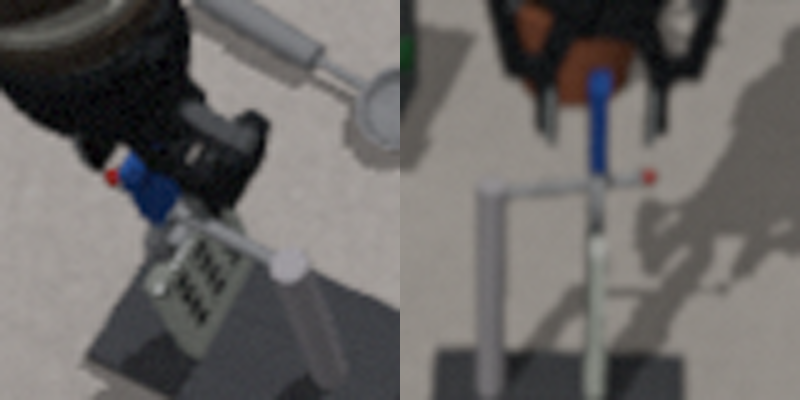

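```bash
python3 -m crank '[{"dx":0,"dy":0,"dz":-0.02,"roll":0,"jaw":0.05},{"dx":0,"dy":0,"dz":-0.05,"roll":0,"jaw":0.05},{"dx":0,"dy":0,"dz":-0.09,"roll":0,"jaw":0.05},{"dx":0,"dy":0.0,"dz":-0.11,"roll":0,"jaw":0.05},{"dx":0,"dy":-0.04,"dz":-0.11,"roll":0,"jaw":0.05},{"dx":0,"dy":-0.08,"dz":-0.11,"roll":0,"jaw":0.05},{"dx":0,"dy":-0.12,"dz":-0.11,"roll":0,"jaw":0.05},{"dx":0,"dy":-0.16,"dz":-0.11,"roll":0,"jaw":0.05},{"dx":0,"dy":-0.2,"dz":-0.11,"roll":0,"jaw":0.05}]'
python3 - <<'E'
from h import *
p,r,s=state(); g=np.array([.4707,.2836,.2]); print(p,(r.T@(g-p)).round(4), -(.535-np.arctan2(r[1,0],r[0,0])))
E
```

```text
time_s: 10.75
tool_pos: [0.4849, -0.0802, 0.3049]
orientation: [0.0, 0.999, 0.04, 0.0]
contact_force: [1.3, 0.4, 0.7]
grip_width: 0.05
[ 0.48490141 -0.08017428  0.30489055] [ 0.0148 -0.3638  0.1049] -0.4553110606154369
```

```bash
python3 -m crank '[{"dx":0,"dy":-0.04,"dz":0,"roll":-0.1,"jaw":0.05},{"dx":0.005,"dy":-0.08,"dz":0,"roll":-0.2,"jaw":0.05},{"dx":0.01,"dy":-0.125,"dz":0,"roll":-0.3,"jaw":0.05},{"dx":0.015,"dy":-0.17,"dz":0,"roll":-0.4,"jaw":0.05},{"dx":0.015,"dy":-0.215,"dz":0,"roll":-0.455,"jaw":0.05},{"dx":0.015,"dy":-0.26,"dz":0.02,"roll":-0.455,"jaw":0.05},{"dx":0.015,"dy":-0.305,"dz":0.05,"roll":-0.455,"jaw":0.05},{"dx":0.015,"dy":-0.345,"dz":0.08,"roll":-0.455,"jaw":0.05},{"dx":0.015,"dy":-0.364,"dz":0.105,"roll":-0.455,"jaw":0.05},{"dx":0.015,"dy":-0.364,"dz":0.105,"roll":-0.455,"jaw":0.05}]'
python3 -m crank '[{"dx":0,"dy":0,"dz":0,"roll":0,"jaw":0.05},{"dx":0,"dy":0,"dz":0,"roll":0,"jaw":0.05}]'
python3 - <<'E'
from h import *
import pickle
p,r,s=state();W=cam("wrist");im=vision.camera("wrist");pickle.dump((p,r,W),open("w7.pkl","wb"));cv2.imwrite("pics/w7.png",im)
print(p,"fin top exp",proj(W,[[.4707,.2836,.07]]))
for n in ("tray_grip","ball"): print(n,[(round(d['score'],2),np.round(d['pixel'])) for d in trace("wrist",n)[:2]])
E
```

```text
time_s: 11.75
tool_pos: [0.4693, 0.2841, 0.1954]
orientation: [0.001, 0.964, 0.266, -0.003]
contact_force: [-0.1, -0.9, -0.5]
grip_width: 0.0503
time_s: 11.95
tool_pos: [0.4717, 0.2818, 0.2013]
orientation: [-0.0, 0.965, 0.264, 0.001]
contact_force: [0.2, -1.1, -0.6]
grip_width: 0.0504
[0.47173422 0.28184521 0.20132457] fin top exp [[317.29423959 188.35778075]]
tray_grip []
ball [(0.53, array([372., 171.]))]
```

View pics/w7.png

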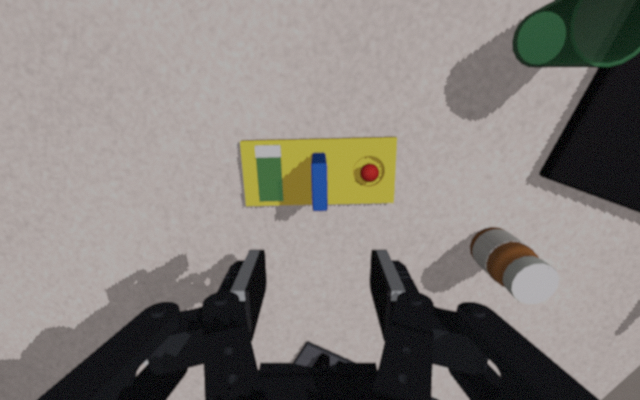

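Run:
```python
from h import *
import pickle
p,r,W=pickle.load(open("w7.pkl","rb"));im=cv2.imread("pics/w7.png").astype(int)
B,G,Rr=im[...,0],im[...,1],im[...,2]
m=((Rr-B>50)).astype(np.uint8);m[:120]=0;m[225:]=0;m[:,:225]=0;m[:,410:]=0
cn=max(cv2.findContours(cv2.morphologyEx(m,cv2.MORPH_CLOSE,np.ones((3,3))),0,1)[0],key=cv2.contourArea)[:,0]
# outer edges by line fits
H=cv2.convexHull(cn)[:,0]
y,x=np.nonzero(m)
top=[(c,y[x==c].min()-.5) for c in list(range(248,300))+list(range(335,390))]
bot=[(c,y[x==c].max()+.5) for c in list(range(252,275))+list(range(335,390))]
rt=[(x[y==q].max()+.5,q) for q in range(145,198)]; lf=[(x[y==q].min()-.5,q) for q in range(147,200)]
from numpy import polyfit
T=polyfit(*np.array(top).T,1);Bo=polyfit(*np.array(bot).T,1);a=np.array(rt);Rt=polyfit(a[:,1],a[:,0],1);a=np.array(lf);Lf=polyfit(a[:,1],a[:,0],1)
def X(h,v): 
    y=(h[0]*v[1]+h[1])/(1-h[0]*v[0]);return [v[0]*y+v[1],y]
C=[X(T,Lf),X(T,Rt),X(Bo,Rt),X(Bo,Lf)];print(np.round(C,1))
# top edges z=.01 for all; wall side may show z=0 at the far sides
P=[onz(W,c,.01) for c in C];print(np.round(P,4),[np.linalg.norm(P[i]-P[i-1]).round(4) for i in range(4)])
u=(P[1]+P[2]-P[0]-P[3]);yaw=np.arctan2(u[1],u[0]);ctr=np.mean(P,0);print("centre",ctr,"yaw",yaw,"tool yaw",np.arctan2(r[1,0],r[0,0]))
b=(B-Rr>40);b[:140]=0;b[225:]=0;b[:,:300]=0;b[:,340:]=0
ys,xs=np.nonzero(b);bot=ys.max()+.5;xc=(xs[ys>bot-15].min()+xs[ys>bot-15].max())/2
e=onz(W,[xc,bot],.07);print("fin bottom px",xc,bot,"->fin centre",e-r[:,1]*.022)
rd=(Rr-G>60)&(Rr-B>50)&(G<80);rd[:150]=0;rd[195:]=0;rd[:,:350]=0;rd[:,390:]=0
q=np.argwhere(rd).mean(0)[::-1];bc=onz(W,q,.015);print("ball",q,bc, "rel tray",[(bc-ctr)[:2]@[np.cos(yaw),np.sin(yaw)],(bc-ctr)[:2]@[-np.sin(yaw),np.cos(yaw)]])
```

```text
[[238.9 139.9]
 [396.9 136.1]
 [393.5 202.7]
 [245.3 205.8]]
[[0.3848 0.2726 0.01  ]
 [0.5209 0.3575 0.01  ]
 [0.5584 0.2972 0.01  ]
 [0.4223 0.2127 0.01  ]] [np.float64(0.0707), np.float64(0.1604), np.float64(0.0711), np.float64(0.1602)]
centre [0.47159828 0.28500565 0.01      ] yaw 0.5565907773057706 tool yaw 0.5342919313847603
fin bottom px 319.5 210.5 ->fin centre [0.4716298  0.28588413 0.06999554]
ball [369.42920354 172.17699115] [0.51616344 0.3126949  0.015     ] rel tray [np.float64(0.052466622236209196), np.float64(-3.3674679905247584e-05)]
```

```bash
python3 -m crank '[{"dx":0.002,"dy":-0.0033,"dz":0.03,"roll":-0.022,"jaw":0.045},{"dx":0.002,"dy":-0.0033,"dz":0.07,"roll":-0.022,"jaw":0.045},{"dx":0.002,"dy":-0.0033,"dz":0.11,"roll":-0.022,"jaw":0.045},{"dx":0.002,"dy":-0.0033,"dz":0.14,"roll":-0.022,"jaw":0.045},{"dx":0.002,"dy":-0.0033,"dz":0.158,"roll":-0.022,"jaw":0.045},{"dx":0.002,"dy":-0.0033,"dz":0.167,"roll":-0.022,"jaw":0.045},{"dx":0.002,"dy":-0.0033,"dz":0.167,"roll":-0.022,"jaw":0.045},{"dx":0.002,"dy":-0.0033,"dz":0.167,"roll":-0.022,"jaw":0.045}]'
```

```text
time_s: 12.9
tool_pos: [0.472, 0.2864, 0.0342]
orientation: [-0.0, 0.962, 0.275, 0.001]
contact_force: [-0.2, 0.1, 0.6]
grip_width: 0.045
```

```bash
python3 -m crank '[{"dx":0,"dy":0,"dz":0,"roll":0,"jaw":0.035},{"dx":0,"dy":0,"dz":0,"roll":0,"jaw":0.025},{"dx":0,"dy":0,"dz":0,"roll":0,"jaw":0.02},{"dx":0,"dy":0,"dz":0,"roll":0,"jaw":0.017},{"dx":0,"dy":0,"dz":0,"roll":0,"jaw":0.014},{"dx":0,"dy":0,"dz":0,"roll":0,"jaw":0.01},{"dx":0,"dy":0,"dz":0,"roll":0,"jaw":0},{"dx":0,"dy":0,"dz":0,"roll":0,"jaw":0},{"dx":0,"dy":0,"dz":0,"roll":0,"jaw":0}]'
python3 -m crank '[{"dx":0,"dy":0,"dz":-0.002,"roll":0,"jaw":0},{"dx":0,"dy":0,"dz":-0.005,"roll":0,"jaw":0},{"dx":0,"dy":0,"dz":-0.01,"roll":0,"jaw":0},{"dx":0,"dy":0,"dz":-0.017,"roll":0,"jaw":0},{"dx":0,"dy":0,"dz":-0.026,"roll":0,"jaw":0},{"dx":0,"dy":0,"dz":-0.036,"roll":0,"jaw":0},{"dx":0,"dy":0,"dz":-0.046,"roll":0,"jaw":0},{"dx":0,"dy":0,"dz":-0.056,"roll":0,"jaw":0},{"dx":0,"dy":0,"dz":-0.066,"roll":0,"jaw":0},{"dx":0,"dy":0,"dz":-0.075,"roll":0,"jaw":0}]'
python3 -m crank '[{"dx":0,"dy":0,"dz":-0.007,"roll":0,"jaw":0},{"dx":0,"dy":0,"dz":-0.012,"roll":0,"jaw":0},{"dx":0,"dy":0,"dz":-0.015,"roll":0,"jaw":0},{"dx":0,"dy":0,"dz":-0.016,"roll":0,"jaw":0},{"dx":0,"dy":0,"dz":-0.016,"roll":0,"jaw":0},{"dx":0,"dy":0,"dz":-0.016,"roll":0,"jaw":0}]'
cat > ball.py <<'E'
from h import *
p,r,s=state();W=cam("wrist");im=vision.camera("wrist").astype(int)
B,G,Rr=im[...,0],im[...,1],im[...,2]
rd=(Rr-G>60)&(Rr-B>50)&(G<80)
u=proj(W,[p+r[:,0]*.052+[0,0,.015-.034]])[0]
yy,xx=np.mgrid[:400,:640];rd&=np.hypot(xx-u[0],yy-u[1])<40
print("expected",u.round(1),"n",rd.sum())
q=np.argwhere(rd).mean(0)[::-1];b=onz(W,q,p[2]-.019)
print("ball px",q.round(1),"pos",b.round(4),"rel tool",(r.T@(b-p)).round(4),"yaw",np.arctan2(r[1,0],r[0,0]),"tcp",p)
f=np.array([.613,.0525]); g=f-.052*np.array([np.cos(.027),np.sin(.027)])
print("to goal shift in tool axes now",(r.T@(np.array([*g,.109])-p)).round(4),"tool z tilt",r[:,2].round(4),"F",s['contact_force'])
E
python3 ball.py
```

```text
time_s: 13.8
tool_pos: [0.4712, 0.2863, 0.033]
orientation: [-0.0, 0.961, 0.275, 0.0]
contact_force: [-2.7, -0.3, 5.3]
grip_width: 0.0134
time_s: 14.8
tool_pos: [0.4713, 0.2863, 0.1088]
orientation: [-0.0, 0.961, 0.275, 0.0]
contact_force: [0.5, 0.2, -1.8]
grip_width: 0.0136
time_s: 15.4
tool_pos: [0.4711, 0.2862, 0.1234]
orientation: [0.0, 0.961, 0.275, -0.0]
contact_force: [-1.0, -0.2, -2.0]
grip_width: 0.0135
expected [412.9 247.4] n 959
ball px [413.9 251.4] pos [0.5171 0.3121 0.1044] rel tool [0.0528 0.0024 0.019 ] yaw 0.5570113946744913 tcp [0.47108217 0.28620902 0.12341925]
to goal shift in tool axes now [-0.0479  0.2471  0.0144] tool z tilt [-5.e-04 -3.e-04 -1.e+00] F [-0.99184145 -0.16557108 -2.03949053]
```

```bash
python3 -m crank '[{"dx":-0.0004,"dy":0.002,"dz":0,"roll":0.01,"jaw":0},{"dx":-0.0013,"dy":0.007,"dz":0,"roll":0.03,"jaw":0},{"dx":-0.0027,"dy":0.014,"dz":0,"roll":0.06,"jaw":0},{"dx":-0.0044,"dy":0.0226,"dz":0,"roll":0.095,"jaw":0},{"dx":-0.0063,"dy":0.0324,"dz":0,"roll":0.13,"jaw":0},{"dx":-0.0084,"dy":0.0432,"dz":0,"roll":0.165,"jaw":0},{"dx":-0.0106,"dy":0.055,"dz":0,"roll":0.2,"jaw":0},{"dx":-0.0129,"dy":0.0667,"dz":0,"roll":0.23,"jaw":0},{"dx":-0.0148,"dy":0.0765,"dz":0,"roll":0.25,"jaw":0},{"dx":-0.016,"dy":0.083,"dz":0,"roll":0.26,"jaw":0}]'
python3 -m crank '[{"dx":0,"dy":0,"dz":0,"roll":0,"jaw":0},{"dx":0,"dy":0,"dz":0,"roll":0,"jaw":0}]'
python3 ball.py
```

```text
time_s: 16.45
tool_pos: [0.5019, 0.2063, 0.1238]
orientation: [0.0, 0.989, 0.147, 0.0]
contact_force: [0.1, -0.1, -1.5]
grip_width: 0.0133
time_s: 16.65
tool_pos: [0.5016, 0.2073, 0.1238]
orientation: [-0.0, 0.989, 0.148, -0.0]
contact_force: [-0.3, -0.1, -2.2]
grip_width: 0.0135
expected [413.3 247.4] n 937
ball px [414.3 256.8] pos [0.554  0.2174 0.1048] rel tool [0.0531 0.0057 0.019 ] yaw 0.2969679046104215 tcp [0.50155192 0.2073441  0.12379986]
to goal shift in tool axes now [0.0111 0.1668 0.0148] tool z tilt [-0.e+00  1.e-04 -1.e+00] F [-0.31014681 -0.12481184 -2.16565791]
```

```bash
python3 -m crank '[{"dx":0.0002,"dy":0.002,"dz":0,"roll":0.01,"jaw":0},{"dx":0.0005,"dy":0.007,"dz":0,"roll":0.03,"jaw":0},{"dx":0.001,"dy":0.014,"dz":0,"roll":0.06,"jaw":0},{"dx":0.0016,"dy":0.023,"dz":0,"roll":0.095,"jaw":0},{"dx":0.0023,"dy":0.034,"dz":0,"roll":0.13,"jaw":0},{"dx":0.003,"dy":0.046,"dz":0,"roll":0.165,"jaw":0},{"dx":0.004,"dy":0.06,"dz":0,"roll":0.2,"jaw":0},{"dx":0.005,"dy":0.075,"dz":0,"roll":0.23,"jaw":0},{"dx":0.006,"dy":0.09,"dz":0,"roll":0.25,"jaw":0},{"dx":0.007,"dy":0.104,"dz":0,"roll":0.26,"jaw":0}]'
python3 -m crank '[{"dx":0,"dy":0.010,"dz":0,"roll":0.005,"jaw":0},{"dx":0,"dy":0.018,"dz":0,"roll":0.01,"jaw":0},{"dx":0,"dy":0.024,"dz":0,"roll":0.01,"jaw":0},{"dx":0,"dy":0.028,"dz":0,"roll":0.01,"jaw":0},{"dx":0,"dy":0.03,"dz":0,"roll":0.01,"jaw":0},{"dx":0,"dy":0.03,"dz":0,"roll":0.01,"jaw":0},{"dx":0,"dy":0.03,"dz":0,"roll":0.01,"jaw":0},{"dx":0,"dy":0.03,"dz":0,"roll":0.01,"jaw":0}]'
python3 ball.py
```

```text
time_s: 17.7
tool_pos: [0.5392, 0.1085, 0.1238]
orientation: [0.0, 1.0, 0.018, 0.0]
contact_force: [-0.1, 0.5, -2.3]
grip_width: 0.0132
time_s: 18.5
tool_pos: [0.5397, 0.0803, 0.1238]
orientation: [-0.0, 1.0, 0.014, -0.0]
contact_force: [0.3, -0.7, -1.2]
grip_width: 0.0135
expected [413.7 247.2] n 949
ball px [417.9 258.4] pos [0.5948 0.075  0.1048] rel tool [0.055  0.0068 0.019 ] yaw 0.02745955871101055 tcp [0.53971261 0.08030637 0.12377016]
to goal shift in tool axes now [0.0205 0.0298 0.0148] tool z tilt [-0.e+00  1.e-04 -1.e+00] F [ 0.28621141 -0.65031805 -1.23854572]
```

```bash
python3 -m crank '[{"dx":0.001,"dy":0.002,"dz":0.001,"roll":0,"jaw":0},{"dx":0.003,"dy":0.005,"dz":0.003,"roll":0,"jaw":0},{"dx":0.006,"dy":0.009,"dz":0.006,"roll":0,"jaw":0},{"dx":0.010,"dy":0.014,"dz":0.009,"roll":0,"jaw":0},{"dx":0.0135,"dy":0.018,"dz":0.012,"roll":0,"jaw":0},{"dx":0.016,"dy":0.021,"dz":0.014,"roll":0,"jaw":0},{"dx":0.0172,"dy":0.0225,"dz":0.015,"roll":0,"jaw":0},{"dx":0.0176,"dy":0.023,"dz":0.0155,"roll":0,"jaw":0},{"dx":0.0176,"dy":0.023,"dz":0.0155,"roll":0,"jaw":0},{"dx":0.0176,"dy":0.023,"dz":0.0155,"roll":0,"jaw":0}]'
python3 ball.py
python3 - <<'E'
from h import *
for n in ("scene","side","wrist"): cv2.imwrite(f"pics/{n}8.png",vision.camera(n))
S=cv2.imread("pics/scene8.png");D=cv2.imread("pics/side8.png");W=cv2.imread("pics/wrist8.png")
k=lambda im,x,y,w,h,f:cv2.resize(im[y:y+h,x:x+w],None,fx=f,fy=f,interpolation=cv2.INTER_CUBIC)
p,r,s=state()
cv2.imwrite("pics/m8.png",np.vstack([np.hstack([k(S,190,180,200,150,2),k(D,235,130,100,75*1,4)]),np.hstack([k(W,180,150,320,240,1.25),k(D,310,80,100,75,4)])]))
E
```

```text
time_s: 19.55
tool_pos: [0.558, 0.0576, 0.1084]
orientation: [-0.0, 1.0, 0.014, 0.0]
contact_force: [0.7, -0.7, -2.4]
grip_width: 0.0133
expected [413.7 247.2] n 954
ball px [417.7 257.9] pos [0.6129 0.0525 0.0894] rel tool [0.0548 0.0065 0.019 ] yaw 0.027104583905299785 tcp [0.55797121 0.05757709 0.10844041]
to goal shift in tool axes now [ 0.0029  0.0066 -0.0006] tool z tilt [ 2.e-04  0.e+00 -1.e+00] F [ 0.65486164 -0.74282415 -2.38709907]
```

View pics/m8.png

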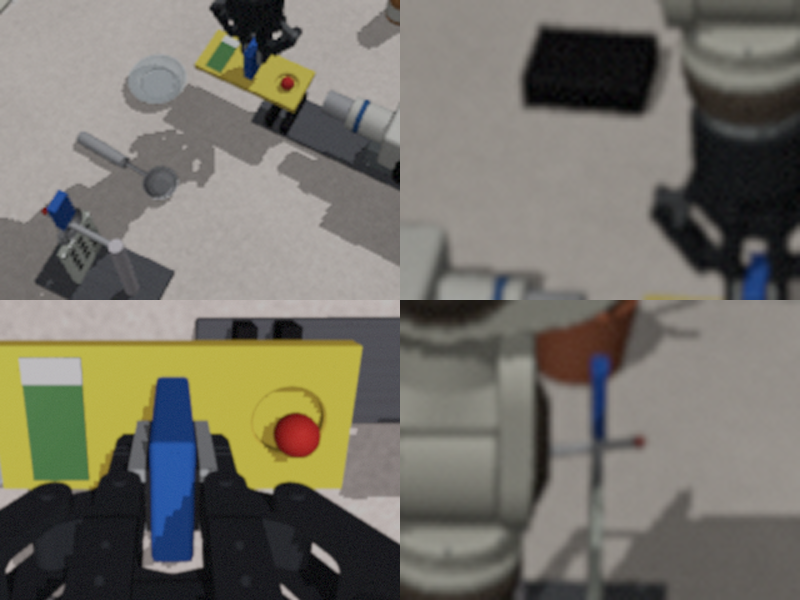

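```bash
python3 - <<'E'
from h import *
c=cam("wrist");p,r,s=state()
o=lambda x,y:[x/1.25+180,(y-300)/1.25+150]
# tray frame (x fwd, y left, z up); px from the wrist crop
P=np.array([[.08,.035,.01],[.08,-.035,.01],[-.007,.022,.07],[.007,.022,.07],[-.007,-.022,.07],[.007,-.022,.07]])
px=np.array([o(361,344),o(347,489),o(152,443),o(193,443),o(152,558),o(194,558)])
def f(v):
    return (proj(c,P@R.from_rotvec(v[3:]).as_matrix().T+v[:3])-px).ravel()
q=least_squares(f,[p[0],p[1],.075,0,0,.027]);J=np.linalg.inv(q.jac.T@q.jac)
print(q.x[:3].round(4),np.degrees(q.x[3:]).round(2),"sd/px",np.degrees(np.sqrt(np.diag(J))[3:]).round(2),q.fun.round(1))
print("TCP",p)
E
python3 -m crank '[{"dx":0,"dy":0,"dz":-0.0003,"roll":0,"jaw":0},{"dx":0,"dy":0,"dz":-0.0003,"roll":0,"jaw":0},{"dx":0,"dy":0,"dz":-0.0003,"roll":0,"jaw":0}]'; python3 ball.py
```

```text
[0.5607 0.0526 0.0696] [-0.26 -2.36  3.06] sd/px [0.45 0.37 0.36] [ 1.   2.  -1.  -1.4 -3.  -0.5  0.6 -0.6  1.5  0.2  0.9  0.5]
TCP [0.55794133 0.05762024 0.10838757]
time_s: 20.05
tool_pos: [0.558, 0.0575, 0.1086]
orientation: [0.0, 1.0, 0.013, 0.0]
contact_force: [-0.4, 0.4, -1.2]
grip_width: 0.0131
expected [413.7 247.2] n 951
ball px [417.6 257.9] pos [0.6129 0.0525 0.0896] rel tool [0.0548 0.0065 0.019 ] yaw 0.026995496473543833 tcp [0.55798409 0.05747981 0.10862153]
to goal shift in tool axes now [ 0.0029  0.0065 -0.0004] tool z tilt [ 0. -0. -1.] F [-0.38393551  0.43613834 -1.24683581]
```

Run:
```python
from h import *
c=cam("wrist");p,r,s=state();im=cv2.imread("pics/wrist8.png").astype(int)
m=(im[...,2]-im[...,0]>60)&(im[...,1]-im[...,0]>50)
g=lambda P:proj(c,P)
yaw=.027
for lab,off in(("tray at tcp",np.zeros(3)),):
    o=np.array([p[0],p[1],p[2]-.0335])
    for tilt in ((0,0),(1,0),(0,1)):
        M=R.from_euler('xyz',[*np.radians(tilt),yaw][:3]).as_matrix() if 0 else R.from_euler('ZYX',[yaw,np.radians(tilt[1]),np.radians(tilt[0])]).as_matrix()
        piv=np.array([0,0,.052])
        print(tilt,g((np.array([[.08,.035,.01],[.08,-.035,.01],[-.06,.035,.01],[-.06,-.035,.01]])-piv)@M.T+o+piv).round(1).tolist())
ys,xs=np.nonzero(m)
def top(cl): 
    q=ys[xs==cl];return q.min(),q.max()
for cl in (200,225,240,270,380,420,440,455): print(cl,top(cl))
for rw in (190,210,240,260,280,295): print("row",rw,xs[ys==rw].max())
```

```text
(0, 0) [[470.3, 183.0], [453.4, 297.5], [204.6, 183.0], [217.0, 297.6]]
(1, 0) [[471.0, 181.9], [453.2, 295.8], [204.0, 182.0], [217.2, 295.9]]
(0, 1) [[467.7, 182.3], [451.3, 296.1], [202.5, 183.6], [215.3, 298.6]]
200 (np.int64(183), np.int64(300))
225 (np.int64(183), np.int64(195))
240 (np.int64(183), np.int64(300))
270 (np.int64(183), np.int64(271))
380 (np.int64(182), np.int64(300))
420 (np.int64(182), np.int64(296))
440 (np.int64(183), np.int64(300))
455 (np.int64(183), np.int64(285))
row 190 469
row 210 466
row 240 461
row 260 458
row 280 455
row 295 453
```

Run:
```python
from h import *
p,r,s=state();print(p,np.abs(s['qvel']).max(),s['grip_width'],s['time_s']);print(hand_in())
```

```text
[0.55794175 0.05750744 0.10857043] 0.002141504258351739 0.013383348388018983 20.1
the job is handed in; nothing more can be done
None
```

The calibration target hangs by its eye on the stand's peg, released. The arm holds the tray by its fin in front of the microscope lens with the ball still in its pocket. I handed the job in at about 20 s of robot time; no verdict was reported.

**What the last checks showed**
- **Ball:** measured at [0.613, 0.0525, 0.090] by the wrist camera, within about 1 mm of my estimate of the focus point. That estimate is itself only good to about 2–3 mm, given the camera calibration. The ball lies against the −y side of its pocket, and I placed the tray to compensate.
- **Tray:** the edge lines in the wrist picture fit a level tray to about 1°, and the tool's tilt reads about 0°. The arm was still.
- **Target and bench:** the last side and scene pictures show the target hanging on the peg. I checked the other objects by eye only where they appear there: the dish, spoon and slide case look undisturbed, and I did not look at the beaker or jar at the end.

**What failed or disagreed**
- **Tilt fit:** a rough tilt fit from hand-read corner pixels gave a pitch of −2.4°, with residuals up to 3 px. The finer edge check did not support it, so I did not act on it.
- **Stand position:** the three cameras placed the stand up to about 9 mm apart. I used the wrist camera, and the scene camera corrected against the eye, and both put the peg end within 1 mm of each other.
- **Refused move:** my first move command was refused for missing keys and moved nothing.

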